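# Lock the solder reel on its axle with a linchpin

## Task

The reel of solder wire is on its axle but nothing keeps it there. Take the blue-headed linchpin out of its orange post, push it down gently through the hole in the axle with its ring towards the axle's free end until the head sits fully home, then swing the ring down over the end of the axle until it clicks in behind the sprung catch underneath, and let go. Feel for the hole and never press hard on the stand (stay below 40 N), and leave the spare spool and the roll of brown tape where they are.

Things in the scene. Friction and masses are not known exactly. Their poses are not given: they have to be found in the camera images.
- stand_hole (a point): MEAN place of the hole's mouth on the axle's top face, 105 mm up. x: along the axle to its free end; y: across it; z: up. The axle is clamped anywhere in its end play: the real hole lies from 8 mm short of to 8 mm beyond this point along x (exact in y, z). That shift is not measured: feel for it or look. Round vertical through hole, 12 mm, chamfer 1 mm.
- stand: Fixed grey reel stand, axes as stand_hole, origin under its base plate (110 x 100 mm), 62 mm behind stand_hole in x. Level steel axle carries a 58 mm reel, whose near face is 27 mm on the -x side of stand_hole. The axle ends in a square bar 24 mm wide and high, from 16 mm behind to 16 mm past the real hole's centre.
- pin_grip (a point): Linchpin (90 g): centre of its blue upright grip block, 14 x 14 mm in plan, 20 mm high, 18 mm above the head's underside. x: the side the ring stands out to; z: up along the pin. The pin starts upright in a post with an orange 24 x 34 mm block, head on the block's top, 56 mm up. Home in the axle, this point is 18 mm above stand_hole's height.
- pin_tip (a point): Lower end of the linchpin's shank (round, 10 mm, chamfered to 8 mm at the tip), 36 mm below the head's underside. Head: plate 20 (x) x 35 (y) x 8 mm under the grip block, with two cheeks 4 mm thick and 27 mm apart in y that reach 8 mm below its underside and straddle the 24 mm bar (or the post).
- ring (a joint): Angle of the pin's brass wire ring, rad: 0 = straight down along the shank (closed, hard stop), 1.57 = level, out along the pin's +x. Friction (0.03 N m) keeps it where it is left. Hinge: along the pin's y, 14 mm below pin_grip. Flat U of 5 mm wire: legs 30 mm either side of the pin, cross bar 44 mm from the hinge.
- ring_bar (a point): Middle of the ring's cross bar. The catch it must pass: an 8 mm round-nosed plunger under the bar of the axle, 11.5 mm from the real hole towards the free end, reaching 13.3 mm below the bar and sprung upward; passing it takes 10 to 14 N. In front of it the ring stops near 0.4 rad; behind it the ring reads below 0.2 and stays.
- spare_center (a point): Centre of a spare solder spool standing on end, 58 mm diameter, 52 mm high; bystander.
- tape_center (a point): Centre of a roll of brown tape lying flat, 84 mm diameter, 30 mm high; bystander.
There are look-alikes about, which are no part of the job. Leave any red look-alike of the part that bears pin_grip alone.

How it is judged:
By the outcome, as a careful person would: the job done as asked, in the order asked, and still so for the second after the job is handed in, with the robot touching nothing.
It also fails if it takes over 67 s, if anything falls off the work surface, if the arm or the gripper's body presses on something with over 40 N, if the wrist force passes 120 N, or if a joint passes its speed limit or range.

## Robot

A 7-joint arm with a two-finger parallel gripper is mounted at the origin on the work surface; the furniture and walls round the work are solid. World frame = base frame: x ahead of the robot, y to its left, z up, the work surface at z = 0. Lengths are in mm, angles in rad, forces in N, time in s.
With the tool pointing down it reaches from about 400 to 875 mm from the base axis. Payload 4.4 kg.
Tool frame: the origin (TCP) lies at the very end of the fingers, on their centre line; the grasp point (between the pads) lies 19 mm behind it; y points along the fingers, z is the direction in which the jaws open and shut, and the axes are right-handed (so a half turn about y gives the same grasp; the last joint's range is limited). The gripper opens to 85 mm and grips with 20 to 120 N. Pads are 22 mm wide; open, the fingers measure 114 mm over their backs; the gripper's body (76 mm by 85 mm) begins 54 mm behind the grasp point. The pads swing forward as they close: fully open they stand 13 mm farther back than shut.
Start: joints at [-0.066, 0.628, 0.038, 1.517, -0.027, 0.996, -0.02], TCP at [650.014, 0.027, 231.313] pointing down, gripper open.
Joint ranges: [-3.06, 3.06], [-0.37, 2.12], [-1.25, 1.32], [0.18, 2.47], [-1.1, 4.24], [0.23, 1.98], [-2.94, 2.94]. Speed limits (rad/s): [2.57, 2.57, 3.14, 3.14, 3.14, 3.14, 3.14].

## Interface

Orientations are given as [roll, pitch, yaw] about the fixed x, y, z axes, in that order (R = Rz(yaw) Ry(pitch) Rx(roll)).
In Python, from cell import * gives the robot as it stands.
- The arm moves only by the tool apply_moves, never from a script. Its argument "targets" is a list of rows, each a list of 6 numbers: the shift along the tool's x, y, z in units of 40 mm (1.0 is 40 mm), then the turn, a rotation vector about the tool's x, y, z in units of 8 degrees (1.0 is 8 degrees). A call has 1 to 12 rows; each row shifts and turns the commanded pose from where the row before left it, along the tool's axes as they then stand; what a row does not reach is not made up. A row lasts 1/8 s, in which the tool goes at most 62.5 mm and 10.7 degrees, less where a joint would pass 70% of its speed; a pose out of reach is approached as far as the arm can. A call is refused whole if a number of a shift passes 1 or a number of a turn 1, either way. A call with a gripper value outside its range is refused whole. "jaw" is the gripper command: -1 is shut, 1 is fully open, values between are in proportion, set as the call begins (left out, the last holds). The fingers move at their own pace and stop on an object; the grip force is fixed at half the most. Time passes only in rows, so rows that do not move let the fingers close. It gives the time, the measured TCP pose, the force and the opening at its end, in the units of the state.
- read_state(): the state, without advancing time (a new reading comes with each control period).
- get_image(name): name is "scene" or "side" or "wrist"; returns the picture (420x560x3 uint8, red, green, blue); there is no depth.
- calibration(name): a dict with "fx", "fy", "cx", "cy" (pixels), "world_from_camera" (4x4, takes a point from camera to world coordinates). Camera axes: x right, y down, z forward; pixel columns grow to the right and rows downward; lengths in mm; the calibration is good to about 2 mm. A picture is of the moment at which its call begins: read the wrist's pose just before it. calibration takes no time and is no camera call; for the wrist camera it gives the pose at the moment of the call.
- finish_job(): hands the job in, once; it reports no verdict.
The state is a dict: "clock": time; "qpos": joint angles; "qd": joint speeds; "tau": joint torques, N m; "eef_pos": TCP position; "tool_rot": TCP orientation; "force": force on the tool from outside, world axes, zero at the start; "torque": the same for the moment, N m; "width": finger opening in mm.
Only numpy, scipy, OpenCV 4.12 (cv2) and the standard library are available. Lean on these libraries where they do the work, as an engineer would, in place of code of your own. Each camera call takes 0.05 s, during which the arm holds its last target. There are 200 camera calls.

## Working session

There is one attempt and no reset: what is moved stays moved. The work goes in short steps, Python scripts to look and compute and a tool call to move; the robot and the scene stay as the last step left them, time stands still between calls to the robot, and variables do not carry over. Pictures are saved under pics/ and viewed, about 8 in all and at most 12, crops included, and the job is handed in when it is done.

Besides the shell and the picture viewer there is one more tool, called after "Request:" as a command line: name --pt "numbers of a row" for each row, then --argument value for the rest. apply_moves: Moves the arm, as the interface text tells. Its arguments: {"type":"object","properties":{"targets":{"type":"array"},"jaw":{"type":"number"}},"required":["targets"]}

```bash
mkdir -p pics; ls; python3 - <<'E'
from cell import *
import cv2,numpy as np
for n in ["scene","side"]:
    im=get_image(n); cv2.imwrite(f"pics/{n}0.png",im[:,:,::-1])
    c=calibration(n); print(n,c["fx"],c["fy"],c["cx"],c["cy"]); print(np.round(np.array(c["world_from_camera"]),3))
s=read_state(); print(s)
a=cv2.imread("pics/scene0.png");b=cv2.imread("pics/side0.png")
cv2.imwrite("pics/both.png",cv2.resize(np.vstack([a,b]),None,fx=1,fy=1))
E
```

```text
pics
scene 414.0003909203763 414.0003909203763 282.8559811000901 215.8526683894796
[[-5.58000e-01 -4.25000e-01  7.13000e-01 -1.50976e+02]
 [-8.30000e-01  2.93000e-01 -4.75000e-01  5.41018e+02]
 [-7.00000e-03 -8.57000e-01 -5.16000e-01  6.05141e+02]
 [ 0.00000e+00  0.00000e+00  0.00000e+00  1.00000e+00]]
side 494.5555858974356 494.5555858974356 278.3845423387592 206.87073120346557
[[ 9.46000e-01 -2.02000e-01  2.52000e-01  2.92221e+02]
 [-3.23000e-01 -6.30000e-01  7.06000e-01 -6.44908e+02]
 [ 1.60000e-02 -7.49000e-01 -6.62000e-01  7.67327e+02]
 [ 0.00000e+00  0.00000e+00  0.00000e+00  1.00000e+00]]
{'clock': 0.1, 'qpos': array([-0.06582065,  0.62922943,  0.03842149,  1.51825032, -0.02700513,
        0.99631661, -0.0200018 ]), 'qd': array([-6.68604210e-04, -3.34902022e-03, -5.85513550e-04, -2.61302976e-03,
       -5.44894382e-06, -1.10615044e-04, -3.77012570e-04]), 'tau': array([ 3.65140630e-03, -5.64529252e+01,  1.23032581e+00, -1.93971133e+01,
        1.11524854e-02,  5.46943455e-03, -1.37002465e-05]), 'eef_pos': array([6.49445842e+02, 5.96455245e-02, 2.30501963e+02]), 'tool_rot': array([-1.57248310e+00,  2.55437758e-06, -1.57076105e+00]), 'force': array([-0.20551914, -0.0500405 ,  0.28880291]), 'torque': array([0.08840363, 0.02899276, 0.00470169]), 'width': 85.15713447104721}
```

View pics/scene0.png

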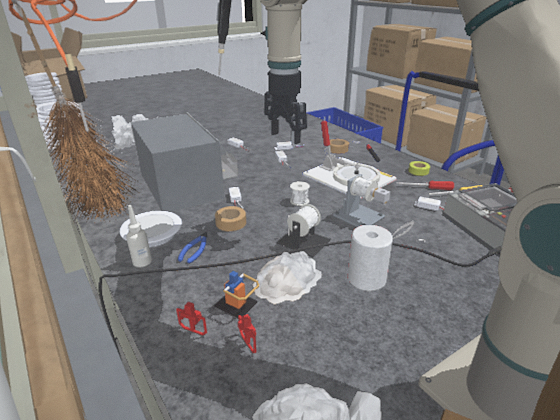

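View pics/side0.png

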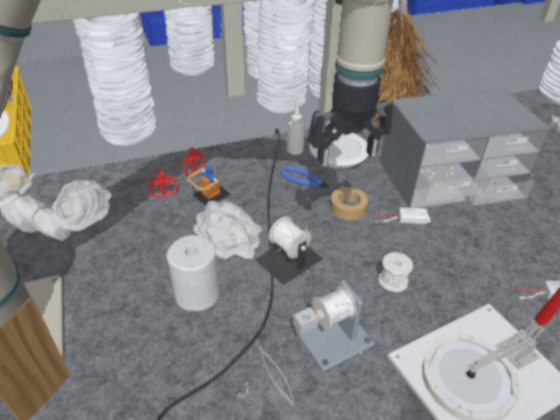

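The scene view shows the pin in its orange post at (238,290), the grey stand at (362,195), the spare spool at (300,193) and the tape at (231,217). In the side view they are at (207,182), (335,325), (396,270) and (349,204). The dark-plated reel is a look-alike. Next I'll enlarge the pin and the stand.

```bash
python3 - <<'E'
import cv2,numpy as np
a=cv2.imread("pics/scene0.png");b=cv2.imread("pics/side0.png")
def c(im,x,y,w=80,h=60): return cv2.resize(im[y:y+h,x:x+w],(400,300),interpolation=cv2.INTER_CUBIC)
cv2.imwrite("pics/crop.png",np.vstack([np.hstack([c(a,200,260),c(a,325,160)]),np.hstack([c(b,170,150),c(b,280,275,100,75)])]))
E
```

```text
(no output)
```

View pics/crop.png

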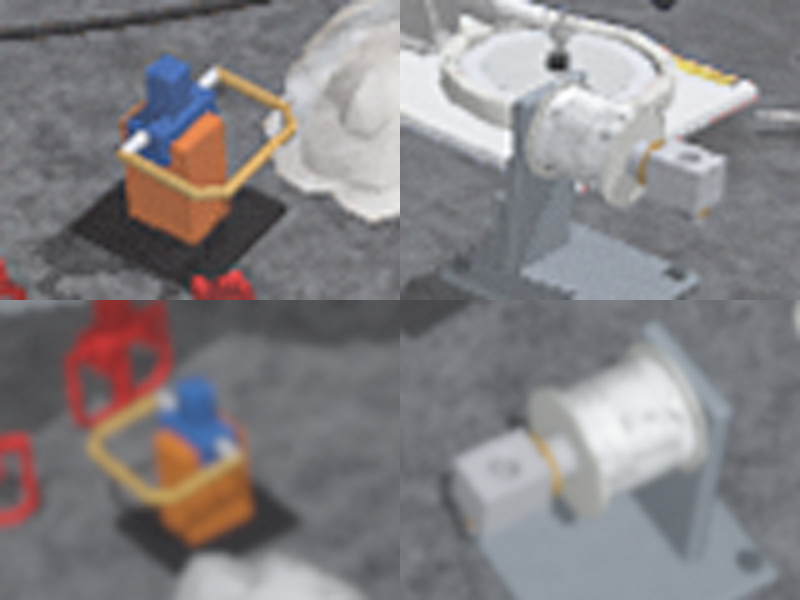

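The enlargement shows the hole's mouth at scene (382.6,191.4) and side (306.8,316.8). The grip's top is at scene (233.6,273.2) and side (209.4,167.4). The ring's cross bar is near scene (251.6,291.6) and side (194.5,174).

```bash
cat > h.py <<'E'
from cell import *
import numpy as np, cv2
from scipy.spatial.transform import Rotation as Ro
def ray(n,uv,c=None):
    c=c or calibration(n); T=np.array(c["world_from_camera"])
    d=T[:3,:3]@[(uv[0]-c["cx"])/c["fx"],(uv[1]-c["cy"])/c["fy"],1]; return T[:3,3],d
def onz(n,uv,z,c=None):
    o,d=ray(n,uv,c); return o+d*(z-o[2])/d[2]
def tri(r1,r2):
    (o,d),(p,e)=r1,r2; s=np.linalg.lstsq(np.c_[d,-e],p-o,rcond=None)[0]
    a=o+d*s[0];b=p+e*s[1]; return (a+b)/2,np.linalg.norm(a-b)
def R(s): return Ro.from_euler('xyz',s["tool_rot"])
def delta(p,s=None):
    s=s or read_state(); return R(s).inv().apply(np.array(p)-s["eef_pos"])/40
E
python3 - <<'E'
from h import *
np.set_printoptions(precision=1,suppress=True)
S=lambda x,y:(200+x/5,260+y/5); T=lambda x,y:(325+(x-400)/5,160+y/5)
U=lambda x,y:(170+x/5,150+(y-300)/5); V=lambda x,y:(280+(x-400)/4,275+(y-300)/4)
for nm,a,b,z in [("hole",T(688,157),V(507,467),105),("grip",S(168,66),U(197,387),84),
 ("hingeA",S(212,78),U(228,445),60),("hingeA/B",S(133,143),U(163,402),60),("bar",S(258,158),U(122,472),None)]:
    print(nm,tri(ray("scene",a),ray("side",b)), *( [onz("scene",a,z),onz("side",b,z)] if z else []))
# reel-face / bar ends on top edge z=105
for nm,p in [("side bar top corners",[V(480,497),V(455,465),V(550,450),V(520,432)])]:
    for q in p: print(nm,onz("side",q,105))
for q in [T(722,155),T(694,180),T(650,165),T(670,138)]: print("scene bar",onz("scene",q,105))
E
```

```text
hole (array([ 501.4, -205.5,  101.9]), np.float64(2.384364731654301)) [ 495.7 -200.5  105. ] [ 501.5 -206.7  105. ]
grip (array([446. , 263.5,  81.3]), np.float64(2.009469958419887)) [441.5 264.9  84. ] [446.2 261.2  84. ]
hingeA (array([453.2, 241.6,  61.2]), np.float64(4.163155323189658)) [451.6 240.9  60. ] [455.3 245.4  60. ]
hingeA/B (array([433.9, 286.4,  60. ]), np.float64(0.1395960172997825)) [434.  286.4  60. ] [433.8 286.4  60. ]
bar (array([405.3, 247. ,  54.3]), np.float64(1.576581026617883))
side bar top corners [ 486.  -216.8  105. ]
side bar top corners [ 481.9 -199.2  105. ]
side bar top corners [ 521.3 -204.4  105. ]
side bar top corners [ 512.9 -192.2  105. ]
scene bar [ 487.3 -216.6  105. ]
scene bar [ 476.1 -184.8  105. ]
scene bar [ 500.5 -178.1  105. ]
scene bar [ 516.4 -208.4  105. ]
```

Request:
apply_moves --pt "-0.94 0.14 -0.725 0 0 0" --pt "-0.94 0.14 -0.725 0 0 0" --pt "-0.94 0.14 -0.725 0 0 0" --pt "-0.94 0.14 -0.725 0 0 0" --pt "-0.94 0.14 -0.725 0 0 0" --pt "-0.94 0.14 -0.725 0 0 0" --pt "-0.94 0.14 -0.725 0 0 0" --pt "0 0 0 0 1 0" --pt "0 0 0 0 1 0" --pt "0 0 0 0 1 0" --pt "0 0 0 0 1 0" --pt "0 0 0 0 1 0" --jaw -0.1

```text
clock: 1.6
eef_pos: [446.7, 263.1, 191.8]
tool_rot: [-1.571, -0.001, -2.273]
force: [-0.3, 0.7, 0.1]
width: 38.4
```

Request:
apply_moves --pt "0 0 0 0 1 0" --pt "0 0 0 0 1 0" --pt "0 0 0 0 1 0" --pt "0 0 0 0 0.4 0" --pt "0 0 0 0 0 0" --pt "0 0 0 0 0 0"

```text
clock: 2.35
eef_pos: [446.9, 263.2, 192.0]
tool_rot: [-1.571, -0.0, -2.743]
force: [-0.5, -1.1, -0.4]
width: 38.6
```

```bash
python3 - <<'E'
from h import *
s=read_state(); c=calibration("wrist"); im=get_image("wrist"); cv2.imwrite("pics/w1.png",im[:,:,::-1])
print(s["clock"],s["eef_pos"],s["tool_rot"],s["width"],s["qpos"],s["force"])
T=np.array(c["world_from_camera"]); print(c["fx"],T.round(3))
m=cv2.inRange(cv2.cvtColor(im,cv2.COLOR_RGB2HSV),(105,120,40),(125,255,255))
cn,_=cv2.findContours(m,cv2.RETR_EXTERNAL,cv2.CHAIN_APPROX_SIMPLE)
for k in sorted(cn,key=cv2.contourArea)[-3:]: print(cv2.contourArea(k),cv2.boundingRect(k),cv2.minAreaRect(k))
E
```

```text
2.35 [446.88453188 263.22271052 191.99421328] [-1.57082121e+00 -3.07529578e-04 -2.74262784e+00] 38.605801908605585 [-0.84077362  0.51998588  0.37404188  1.93166998 -0.2729081   0.73930525
 -1.48029098] [-0.45087994 -1.0755445  -0.43899737]
341.76179374483104 [[ 3.89000e-01 -8.85000e-01 -2.57000e-01  5.11806e+02]
 [-9.21000e-01 -3.74000e-01 -1.07000e-01  2.89053e+02]
 [-1.00000e-03  2.78000e-01 -9.60000e-01  3.34220e+02]
 [ 0.00000e+00  0.00000e+00  0.00000e+00  1.00000e+00]]
1013.5 (253, 188, 44, 31) ((274.5, 203.0), (43.0, 30.0), 0.0)
```

View pics/w1.png

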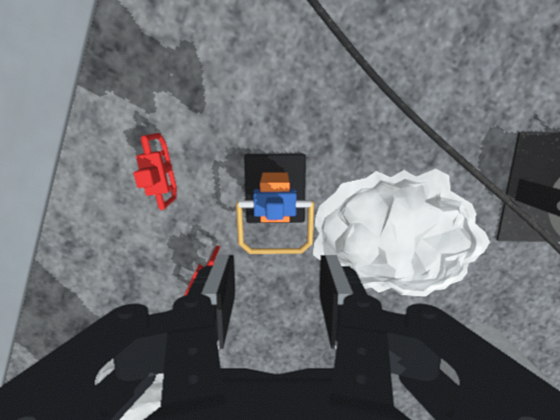

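The wrist view shows the pin upright and square to the jaws. The hinge ends are at (240,204.5) and (312,204.5), the grip block is near (275,208), and the ring lies level towards the camera's bottom edge.

```bash
python3 - <<'E'
from h import *
c=calibration("wrist");s=read_state()
A=onz("wrist",(240,204.5),60);B=onz("wrist",(312,204.5),60);M=(A+B)/2
print(A,B,M,np.degrees(np.arctan2(*(B-A)[1::-1])),np.linalg.norm(A-B), onz("wrist",(278,251.5),60))
im=cv2.imread("pics/w1.png")
g=im[180:230,245:305].astype(int); print("blue bright rows at cols 275:",[tuple(im[r,275]) for r in range(186,224,2)])
print([tuple(im[203+5,x]) for x in range(258,296,2)])
print("delta",delta([M[0],M[1],120],s))
E
```

```text
[431.38046677 288.51486107  60.        ] [454.64458712 233.36176069  60.        ] [443.01252694 260.93831088  60.        ] -67.12950429227084 59.85886547850627 [404.83702925 242.99261852  60.        ]
blue bright rows at cols 275: [(np.uint8(84), np.uint8(159), np.uint8(249)), (np.uint8(77), np.uint8(146), np.uint8(245)), (np.uint8(50), np.uint8(98), np.uint8(173)), (np.uint8(98), np.uint8(66), np.uint8(68)), (np.uint8(130), np.uint8(77), np.uint8(43)), (np.uint8(128), np.uint8(78), np.uint8(46)), (np.uint8(95), np.uint8(57), np.uint8(35)), (np.uint8(96), np.uint8(59), np.uint8(36)), (np.uint8(106), np.uint8(67), np.uint8(40)), (np.uint8(180), np.uint8(108), np.uint8(63)), (np.uint8(209), np.uint8(125), np.uint8(74)), (np.uint8(209), np.uint8(127), np.uint8(74)), (np.uint8(210), np.uint8(127), np.uint8(74)), (np.uint8(212), np.uint8(127), np.uint8(74)), (np.uint8(210), np.uint8(127), np.uint8(74)), (np.uint8(212), np.uint8(127), np.uint8(73)), (np.uint8(211), np.uint8(124), np.uint8(71)), (np.uint8(103), np.uint8(131), np.uint8(226)), (np.uint8(78), np.uint8(94), np.uint8(142))]
[(np
[... 210 characters left out ...]
 np.uint8(55)), (np.uint8(204), np.uint8(123), np.uint8(72)), (np.uint8(206), np.uint8(125), np.uint8(73)), (np.uint8(208), np.uint8(127), np.uint8(74)), (np.uint8(209), np.uint8(126), np.uint8(74)), (np.uint8(210), np.uint8(126), np.uint8(73)), (np.uint8(213), np.uint8(128), np.uint8(76)), (np.uint8(212), np.uint8(127), np.uint8(75)), (np.uint8(203), np.uint8(123), np.uint8(72)), (np.uint8(196), np.uint8(119), np.uint8(70)), (np.uint8(209), np.uint8(125), np.uint8(73)), (np.uint8(207), np.uint8(125), np.uint8(73)), (np.uint8(206), np.uint8(124), np.uint8(72)), (np.uint8(205), np.uint8(123), np.uint8(71)), (np.uint8(200), np.uint8(119), np.uint8(69))]
delta [0.11244179 1.80125183 0.01452854]
```

Request:
apply_moves --pt "0.11 0.5 0.015 0 0 0" --pt "0 0.9 0 0 0 0" --pt "0 0.9 0 0 0 0" --pt "0 0.5 0 0 0 0" --pt "0 0.32 0 0 0 0" --pt "0 0 0 0 0 0" --pt "0 0 0 0 0 0"

```text
clock: 3.28
eef_pos: [443.8, 261.2, 68.0]
tool_rot: [-1.571, 0.001, -2.744]
force: [-0.3, 0.1, 0.4]
width: 38.5
```

Request:
apply_moves --pt "0 0 0 0 0 0" --pt "0 0 0 0 0 0" --pt "0 0 0 0 0 0" --pt "0 0 0 0 0 0" --pt "0 0 0 0 0 0" --jaw -1

```text
clock: 3.9
eef_pos: [443.4, 262.0, 68.3]
tool_rot: [-1.572, 0.002, -2.743]
force: [-2.0, 1.9, 6.3]
width: 12.1
```

```bash
python3 - <<'E'
from h import *
s=read_state(); im=get_image("wrist"); cv2.imwrite("pics/w2.png",im[:,:,::-1])
print(s["clock"],s["eef_pos"],s["tool_rot"],s["width"],s["force"])
E
```

```text
3.9 [443.4000347  262.04949419  68.29146763] [-1.57208911e+00  1.58867865e-03 -2.74291410e+00] 12.067078418459738 [-2.03075379  1.85832208  6.32850891]
```

View pics/w2.png

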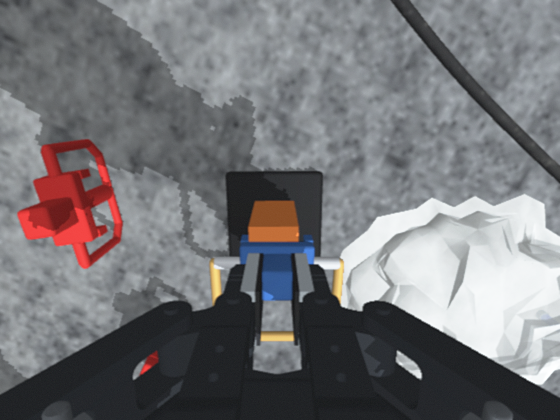

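The grasp took on the blue block (width 12.1), and the ring is still level. I'll lift clear and carry the pin over.

Request:
apply_moves --pt "0 -0.3 0 0 0 0" --pt "0 -0.5 0 0 0 0" --pt "0 -0.8 0 0 0 0" --pt "0 -0.8 0 0 0 0" --pt "0 -0.9 0 0 0 0" --pt "0 -0.9 0 0 0 0" --pt "0 -0.9 0 0 0 0" --pt "0 -0.6 0 0 0 0"

```text
clock: 4.95
eef_pos: [443.5, 260.4, 297.7]
tool_rot: [-1.571, 0.002, -2.744]
force: [0.3, 0.0, -1.0]
width: 12.4
```

Request:
apply_moves --pt "0.37 0 0.93 0 0 0" --pt "0.37 0 0.93 0 0 0" --pt "0.37 0 0.93 0 0 0" --pt "0.37 0 0.93 0 0 0" --pt "0.37 0 0.93 0 0 0" --pt "0.37 0 0.93 0 0 0" --pt "0.37 0 0.93 0 0 0" --pt "0.37 0 0.93 0 0 0" --pt "0.37 0 0.93 0 0 0" --pt "0.37 0 0.93 0 0 0" --pt "0.37 0 0.93 0 0 0" --pt "0.37 0 0.93 0 0.9 0"

```text
clock: 6.45
eef_pos: [451.7, -220.8, 296.0]
tool_rot: [-1.571, 0.0, -2.873]
force: [0.5, -0.1, -1.7]
width: 12.4
```

Request:
apply_moves --pt "0 0.7 0 0 0 0" --pt "0 0.7 0 0 0 0" --pt "0 0.2 0 0 0 0" --pt "0 0 0 0 0 0" --pt "0 0 0 0 0 0"

```text
clock: 7.08
eef_pos: [453.1, -219.7, 232.4]
tool_rot: [-1.57, 0.002, -2.869]
force: [0.5, 0.0, -0.7]
width: 12.4
```

```bash
python3 - <<'E'
from h import *
s=read_state(); im=get_image("wrist"); cv2.imwrite("pics/w3.png",im[:,:,::-1])
print(s["clock"],s["eef_pos"],s["tool_rot"],s["width"],s["force"],s["qpos"])
E
```

```text
7.075 [ 453.05452938 -219.73578672  232.43022063] [-1.56958181e+00  1.63381505e-03 -2.86925475e+00] 12.411891390701477 [ 0.49007695  0.04198878 -0.65981796] [ 0.01047365  0.46776971  0.55731005  1.9299214  -0.32886806  0.83205671
 -0.55497384]
```

View pics/w3.png

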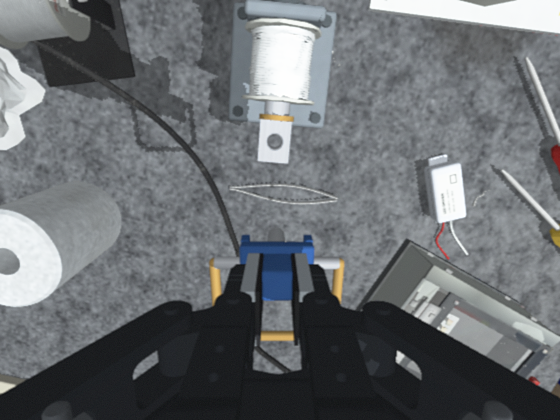

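The wrist view shows the axle's square bar with corners about (262,121), (293,122), (289,163) and (258,161). The hole is near (275,140), and the shank tip peeps out above the head at about (275,232). I'll measure these more finely.

```bash
python3 - <<'E'
from h import *
im=cv2.imread("pics/w3.png"); g=cv2.cvtColor(im,cv2.COLOR_BGR2GRAY)
roi=g[118:168,250:302]
m=(roi>150).astype(np.uint8)
cn,_=cv2.findContours(m,cv2.RETR_EXTERNAL,cv2.CHAIN_APPROX_NONE); k=max(cn,key=cv2.contourArea)
r=cv2.minAreaRect(k); print("bar",r,cv2.boxPoints(r)+[250,118])
f=np.zeros_like(m); cv2.drawContours(f,[k],-1,1,-1); h=((f==1)&(roi<130)).astype(np.uint8)
n,l,st,ce=cv2.connectedComponentsWithStats(h); print([(st[i][4],ce[i]+[250,118]) for i in range(1,n) if st[i][4]>8])
z=lambda x,y,w,hh:cv2.resize(im[y:y+hh,x:x+w],(400,400),interpolation=cv2.INTER_CUBIC)
cv2.imwrite("pics/w3c.png",np.hstack([z(245,110,60,60),z(245,210,60,60)]))
E
```

```text
bar ((25.5, 22.5), (45.0, 51.0), 90.0) [[250. 118.]
 [301. 118.]
 [301. 163.]
 [250. 163.]]
[(np.int32(138), array([274.16666667, 140.81884058]))]
```

View pics/w3c.png

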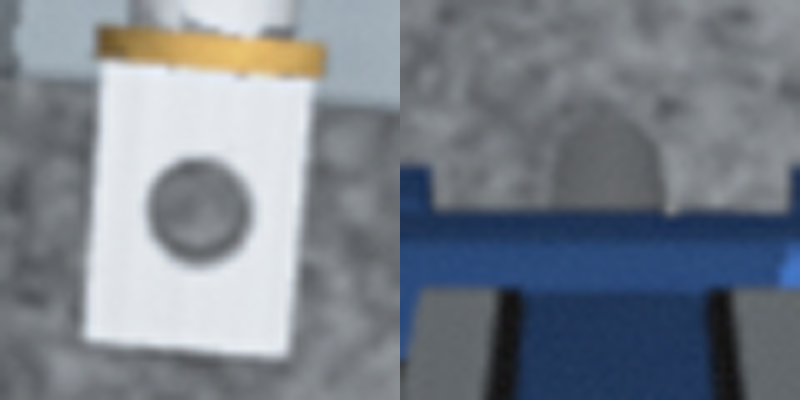

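The enlarged crop gives the hole's centre at (275.0,141.5) and bar corners at (260.5,119.8), (292.7,122), (288.5,163.3) and (257.8,160.7). The shank tip's far rim is at (276.1,225).

```bash
python3 - <<'E'
from h import *
np.set_printoptions(precision=2,suppress=True)
s=read_state(); w=lambda u,z: onz("wrist",u,z)
H=w((275,141.5),105); C=[w(u,105) for u in [(260.5,119.8),(292.7,122),(288.5,163.3),(257.8,160.7)]]
print("hole",H,"corners",C)
ang=lambda v:np.degrees(np.arctan2(v[1],v[0]))
print("yaw edges",ang(C[3]-C[0]),ang(C[2]-C[1]),ang(C[2]-C[3])-90, "len",[np.linalg.norm(C[i]-C[(i+1)%4]) for i in range(4)])
Rm=R(s).as_matrix(); print("tool x yaw",ang(Rm[:,0]),"down",Rm[:,1])
zt=s["eef_pos"][2]-12.3-36
P=w((276.1,225),zt)+4*Rm[:,0]; print("tip",P,"tip-TCP in tool",R(s).inv().apply(P-s["eef_pos"]))
print("hole in tool, units",delta([H[0],H[1],s["eef_pos"][2]],s), "tip->hole tool mm",R(s).inv().apply([H[0]-P[0],H[1]-P[1],0]))
E
```

```text
hole [ 499.14 -206.89  105.  ] corners [array([ 511.85, -191.87,  105.  ]), array([ 516.91, -215.99,  105.  ]), array([ 485.69, -221.7 ,  105.  ]), array([ 481.14, -197.82,  105.  ])]
yaw edges -169.03413522397702 -169.64119515512732 -169.22395588916993 len [np.float64(24.64862292104021), np.float64(31.735009666828194), np.float64(24.309666272315777), np.float64(31.27736294440416)]
tool x yaw -164.38987245599276 down [ 0. -0. -1.]
tip [ 455.25 -220.13  184.08] tip-TCP in tool [-1.9  48.31  0.95]
hole in tool, units [-1.2  0.   0. ] tip->hole tool mm [-45.84   0.08  -0.94]
```

Request:
apply_moves --pt "-0.575 0 -0.014 0 0 0" --pt "-0.576 0 -0.013 0 0 0" --pt "0 0 0 0 0.61 0" --pt "0 0.7 0 0 0 0" --pt "0 0.7 0 0 0 0" --pt "0 0.28 0 0 0 0" --pt "0 0 0 0 0 0" --pt "0 0 0 0 0 0"

```text
clock: 8.12
eef_pos: [497.3, -206.5, 165.2]
tool_rot: [-1.57, 0.002, -2.955]
force: [0.1, 0.2, -1.4]
width: 11.9
```

```bash
python3 - <<'E'
from h import *
s=read_state(); print(s["clock"],s["eef_pos"],s["tool_rot"],s["force"],s["width"])
im=[get_image(n) for n in("scene","side")]
z=lambda i,x,y,w,h:cv2.resize(i[y:y+h,x:x+w,::-1],(400,400),interpolation=cv2.INTER_CUBIC)
cv2.imwrite("pics/c4.png",np.hstack([z(im[0],335,140,80,80),z(im[1],260,250,100,100)]))
cv2.imwrite("pics/side4.png",im[1][:,:,::-1])
E
```

```text
8.125 [ 497.25495342 -206.45491572  165.19783539] [-1.56967669e+00  1.76544399e-03 -2.95459531e+00] [ 0.10595401  0.15499032 -1.40751634] 11.934201600586013
```

View pics/c4.png

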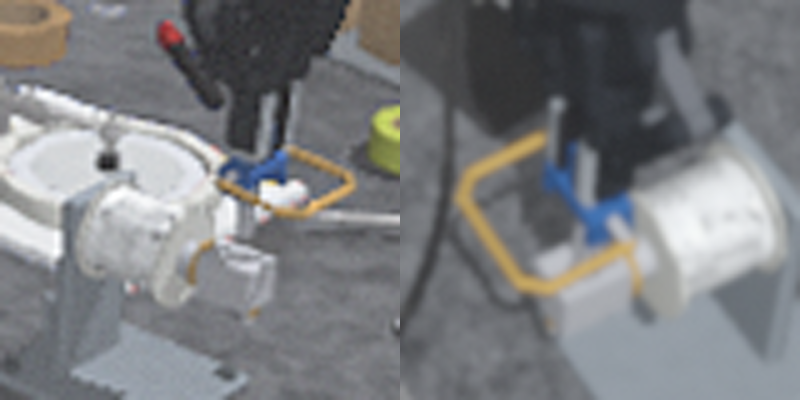

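The shank stands over the hole in both views. I'll now lower it gently and watch the force.

Request:
apply_moves --pt "0 0.1 0 0 0 0" --pt "0 0.1 0 0 0 0" --pt "0 0.06 0 0 0 0" --pt "0 0.03 0 0 0 0" --pt "0 0.03 0 0 0 0" --pt "0 0.03 0 0 0 0"

```text
clock: 8.98
eef_pos: [496.9, -206.0, 150.1]
tool_rot: [-1.57, 0.001, -2.954]
force: [0.7, 0.7, -0.6]
width: 12.3
```

Request:
apply_moves --pt "0 0.03 0 0 0 0" --pt "0 0.03 0 0 0 0" --pt "0 0.03 0 0 0 0" --pt "0 0 0 0 0 0"

```text
clock: 9.48
eef_pos: [496.7, -205.9, 146.4]
tool_rot: [-1.571, 0.0, -2.955]
force: [2.3, 1.0, -1.0]
width: 12.5
```

Request:
apply_moves --pt "-0.01 0.08 0 0 0 0" --pt "-0.01 0.08 0 0 0 0" --pt "0 0.08 0 0 0 0" --pt "0 0.08 0 0 0 0" --pt "0 0.06 0 0 0 0" --pt "0 0 0 0 0 0"

```text
clock: 10.22
eef_pos: [497.1, -205.7, 131.0]
tool_rot: [-1.571, -0.001, -2.955]
force: [1.4, -0.2, -1.2]
width: 12.4
```

Request:
apply_moves --pt "0 0.05 0 0 0 0" --pt "0 0.05 0 0 0 0" --pt "0 0.05 0 0 0 0" --pt "0 0.05 0 0 0 0" --pt "0 0 0 0 0 0"

```text
clock: 10.85
eef_pos: [497.2, -205.8, 123.1]
tool_rot: [-1.571, -0.0, -2.955]
force: [1.1, 0.1, -1.0]
width: 12.1
```

Request:
apply_moves --pt "0 0.04 0 0 0 0" --pt "0 0.04 0 0 0 0" --pt "0 0.04 0 0 0 0" --pt "0 0.03 0 0 0 0" --pt "0 0 0 0 0 0"

```text
clock: 11.48
eef_pos: [497.3, -205.8, 117.4]
tool_rot: [-1.571, 0.0, -2.954]
force: [0.4, 0.8, 1.5]
width: 12.6
```

Request:
apply_moves --pt "0 0.025 0 0 0 0" --pt "0 0 0 0 0 0"

```text
clock: 11.72
eef_pos: [497.4, -205.7, 117.3]
tool_rot: [-1.571, 0.001, -2.955]
force: [-0.7, 1.6, 9.5]
width: 12.3
```

The head is home: z stops at 117.3 and the push reads 9.5 N. I'll release, lift, move out past the free end and tilt the tool for the ring.

Request:
apply_moves --pt "0 -0.02 0 0 0 0" --pt "0 0 0 0 0 0" --pt "0 0 0 0 0 0" --jaw -0.29

```text
clock: 12.1
eef_pos: [497.1, -205.8, 116.9]
tool_rot: [-1.571, -0.0, -2.955]
force: [-0.2, 0.4, -0.6]
width: 30.7
```

Request:
apply_moves --pt "0 -0.3 0 0 0 0" --pt "0 -0.6 0 0 0 0" --pt "0 -0.8 0 0 0 0" --pt "0.8 0 0 0 0 0" --pt "0.8 0 0 0 0 0" --pt "0.6 0 0 0 0 0" --pt "0 0 0 0 0 1" --pt "0 0 0 0 0 1" --pt "0 0 0 0 0 1" --pt "0 0 0 0 0 1" --pt "0 0 0 0 0 1" --pt "0 0 0 0 0 0"

```text
clock: 13.6
eef_pos: [411.1, -231.2, 191.0]
tool_rot: [-1.613, 0.504, -2.968]
force: [1.1, -0.3, 0.2]
width: 30.5
```

```bash
cat > arc.py <<'E'
from h import *
np.set_printoptions(precision=3,suppress=True)
s=read_state(); print(s["clock"],s["eef_pos"],s["tool_rot"],s["width"],s["force"],s["qpos"])
yaw=np.radians(-169.3); X=np.array([np.cos(yaw),np.sin(yaw),0]); Z=np.array([0,0,1.])
Hn=np.array([499.4,-206.3,109]); d=R(s).as_matrix()[:,1]; print("tilt",np.degrees(np.arctan2(-d@X,-d[2])), "TCP stand frame",[(s["eef_pos"]-Hn)@X,(s["eef_pos"]-Hn)@np.cross(Z,X),s["eef_pos"][2]-109])
p=s["eef_pos"]
for th,cl in [(1.57,15),(1.57,3),(1.3,0),(1.05,0),(.8,0),(.6,0),(.4,0),(.2,0),(.08,0)]:
    q=Hn+44*np.sin(th)*X-44*np.cos(th)*Z-(2.5+cl)*d
    print(th,cl,R(s).inv().apply(q-p)/40, q); p=q
E
python3 arc.py; python3 - <<'E'
from h import *
im=[get_image(n) for n in("scene","side")]
z=lambda i,x,y,w,h:cv2.resize(i[y:y+h,x:x+w,::-1],(400,400),interpolation=cv2.INTER_CUBIC)
cv2.imwrite("pics/c5.png",np.hstack([z(im[0],335,110,110,110),z(im[1],230,240,130,130)]))
E
```

```text
13.6 [ 411.137 -231.161  191.028] [-1.613  0.504 -2.968] 30.454064109568357 [ 1.052 -0.334  0.21 ] [ 1.106  0.436 -0.464  2.328 -1.07   0.253  0.346]
tilt 28.890884480516988 TCP stand frame [np.float64(91.34466213525911), np.float64(8.041227711038578), np.float64(82.02771161084226)]
1.57 15 [-0.044  1.936 -0.115] [ 447.981 -216.666  124.277]
1.57 3 [-0.   0.3  0. ] [ 453.593 -215.16   113.777]
1.3 0 [0.107 0.351 0.011] [ 456.571 -214.485   99.417]
1.05 0 [0.03  0.272 0.01 ] [ 460.728 -213.7     89.294]
0.8 0 [-0.039  0.271  0.009] [ 467.216 -212.474   80.532]
0.6 0 [-0.079  0.205  0.007] [ 473.819 -211.227   74.873]
0.4 0 [-0.118  0.185  0.005] [ 481.394 -209.795   70.661]
0.2 0 [-0.152  0.158  0.004] [ 489.641 -208.237   68.064]
0.08 0 [-0.106  0.079  0.002] [ 494.776 -207.267   67.328]
```

View pics/c5.png

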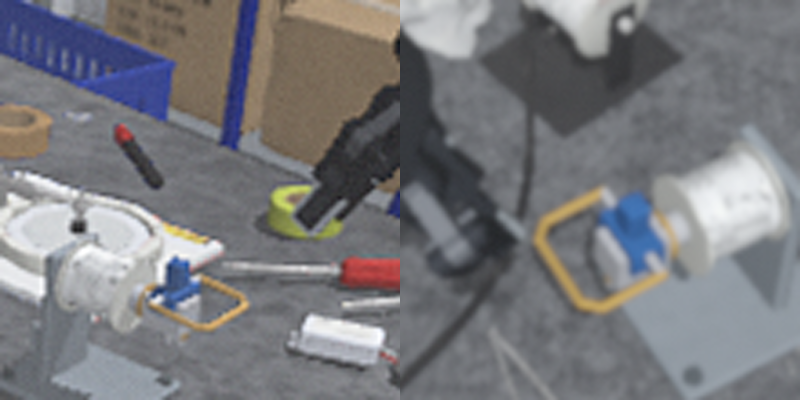

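The pin is seated, with the ring level at about (200,300) in the left half. The arm only reached 29° of tilt, with joints 5 and 6 near their ends, so I'll settle for about 22°, square to the stand.

```bash
cat > ori.py <<'E'
from h import *
import sys
s=read_state(); a=np.radians(float(sys.argv[1])); yaw=np.radians(-169.3)
X=np.array([np.cos(yaw),np.sin(yaw),0]);Z=np.array([0,0,1.])
y=-np.sin(a)*X-np.cos(a)*Z; z=np.array([-np.sin(yaw),np.cos(yaw),0]); z=z*np.sign(z@R(s).as_matrix()[:,2]); x=np.cross(y,z)
Rt=Ro.from_matrix(np.c_[x,y,z]); print("turn units",np.degrees((R(s).inv()*Rt).as_rotvec()).round(2)/8)
p=s["eef_pos"]; Hn=np.array([499.4,-206.3,109])
for th,cl in [(1.57,20),(1.57,3),(1.3,0),(1.05,0),(.8,0),(.6,0),(.4,0),(.2,0),(.08,0),(0,0)]:
    q=Hn+44*np.sin(th)*X-44*np.cos(th)*Z-(2.5+cl)*y
    print(th,(Rt.inv().apply(q-p)/40).round(3), q.round(1)); p=q
E
python3 ori.py 22
```

```text
turn units [ 0.28625 -0.0075  -0.8475 ]
1.57 [-0.273  1.757 -0.132] [ 447.9 -216.   129.8]
1.57 [ 0.     0.425 -0.   ] [ 454.1 -214.9  114.1]
1.3 [ 0.073  0.362 -0.   ] [ 456.8 -214.3   99.5]
1.05 [-0.003  0.274 -0.   ] [ 461.  -213.6   89.4]
0.8 [-0.071  0.265  0.   ] [ 467.5 -212.3   80.7]
0.6 [-0.103  0.194  0.   ] [ 474.1 -211.1   75. ]
0.4 [-0.139  0.17  -0.   ] [ 481.6 -209.7   70.8]
0.2 [-0.17   0.139  0.   ] [ 489.9 -208.1   68.2]
0.08 [-0.114  0.066 -0.   ] [ 495.  -207.1   67.5]
0 [-0.08   0.036 -0.   ] [ 498.5 -206.5   67.3]
```

Request:
apply_moves --pt "0 0 0 0.286 0 -0.85" --pt "-0.09 0.58 -0.044 0 0 0" --pt "-0.09 0.58 -0.044 0 0 0" --pt "-0.09 0.59 -0.044 0 0 0" --pt "0 0 0 0 0 0" --pt "0 0 0 0 0 0"

```text
clock: 14.45
eef_pos: [453.6, -219.1, 144.0]
tool_rot: [-1.606, 0.401, -2.95]
force: [-0.5, -0.5, 0.0]
width: 30.5
```

```bash
python3 ori.py 22; python3 -c "
from h import *
s=read_state();print(s['qpos'],s['eef_pos'],s['width'])"
```

```text
turn units [ 0.26625  0.03625 -0.12375]
1.57 [ 0.249  0.282 -0.101] [ 447.9 -216.   129.8]
1.57 [ 0.     0.425 -0.   ] [ 454.1 -214.9  114.1]
1.3 [ 0.073  0.362 -0.   ] [ 456.8 -214.3   99.5]
1.05 [-0.003  0.274 -0.   ] [ 461.  -213.6   89.4]
0.8 [-0.071  0.265  0.   ] [ 467.5 -212.3   80.7]
0.6 [-0.103  0.194  0.   ] [ 474.1 -211.1   75. ]
0.4 [-0.139  0.17  -0.   ] [ 481.6 -209.7   70.8]
0.2 [-0.17   0.139  0.   ] [ 489.9 -208.1   68.2]
0.08 [-0.114  0.066 -0.   ] [ 495.  -207.1   67.5]
0 [-0.08   0.036 -0.   ] [ 498.5 -206.5   67.3]
[ 0.74720394  0.51855703 -0.19623038  2.25849826 -1.09887648  0.23378023
  0.27720494] [ 453.55389876 -219.07794717  143.99537104] 30.48420093179095
```

Arm limits stop a larger tilt here. New plan: open to about 42 mm so that the fingers pass either side of the axle, tilt about 14°, and push the ring's two legs with the fingers' front edges at about 32 mm from the hinge. That keeps the gripper's body above the pin.

```bash
cat > leg.py <<'E'
from h import *
import sys
s=read_state(); al=float(sys.argv[1]); a=np.radians(al); yaw=np.radians(-169.3)
X=np.array([np.cos(yaw),np.sin(yaw),0]);Z=np.array([0,0,1.])
y=-np.sin(a)*X-np.cos(a)*Z; z=np.array([-np.sin(yaw),np.cos(yaw),0]); z=z*np.sign(z@R(s).as_matrix()[:,2]); x=np.cross(y,z)
Rt=Ro.from_matrix(np.c_[x,y,z]); print(s["clock"],s["width"],s["qpos"].round(3),"turn units",(np.degrees((R(s).inv()*Rt).as_rotvec())/8).round(3))
p=s["eef_pos"]; Hn=np.array([499.4,-206.3,109]); print("TCP stand",((p-Hn)@X).round(1),((p-Hn)@z).round(1),p[2]-109,s["force"].round(1))
r=32
for th,cl in [(1.57,25),(1.57,5),(1.3,0),(1.05,0),(.8,0),(.6,0),(.4,0),(.3,0),(.2,0),(.1,0),(0,0)]:
    C=Hn+(r*np.sin(th)+2.5*np.cos(th))*X+(-r*np.cos(th)+2.5*np.sin(th)+cl)*Z
    q=C+11*x+3*y
    print(th,(Rt.inv().apply(q-p)/40).round(3), q.round(1)); p=q
E
python3 leg.py 14
```

```text
14.45 30.48420093179095 [ 0.747  0.519 -0.196  2.258 -1.099  0.234  0.277] turn units [ 0.264  0.055 -1.124]
TCP stand 47.4 4.0 34.99537103937797 [-0.5 -0.5  0. ]
1.57 [-0.054  0.351 -0.101] [ 458.2 -214.1  130.9]
1.57 [ 0.121  0.485 -0.   ] [ 458.2 -214.1  110.9]
1.3 [ 0.07   0.334 -0.   ] [ 458.7 -214.    97.3]
1.05 [-0.015  0.2    0.   ] [ 461.1 -213.5   89.7]
0.8 [-0.064  0.19   0.   ] [ 465.4 -212.7   82.9]
0.6 [-0.084  0.137  0.   ] [ 469.8 -211.9   78.4]
0.4 [-0.109  0.117 -0.   ] [ 475.1 -210.9   74.9]
0.3 [-0.063  0.05   0.   ] [ 478.  -210.3   73.6]
0.2 [-0.067  0.043 -0.   ] [ 481.  -209.8   72.6]
0.1 [-0.071  0.036  0.   ] [ 484.  -209.2   71.8]
0 [-0.075  0.029  0.   ] [ 487.2 -208.6   71.4]
```

Request:
apply_moves --pt "0 0 0 0.132 0.03 -0.56" --pt "0 0 0 0.132 0.03 -0.56" --pt "-0.05 0.2 -0.1 0 0 0" --pt "0 0.1 0 0 0 0" --pt "0 0 0 0 0 0" --pt "0 0 0 0 0 0" --jaw 0

```text
clock: 15.2
eef_pos: [456.2, -216.9, 132.4]
tool_rot: [-1.573, 0.246, -2.963]
force: [-0.5, 0.4, 0.8]
width: 42.6
```

```bash
python3 leg.py 14
```

```text
15.2 42.574109634262456 [ 0.367  0.534  0.181  2.193 -0.84   0.338 -0.09 ] turn units [ 0.002 -0.055 -0.01 ]
TCP stand 44.4 2.4 23.38057524847764 [-0.5  0.4  0.8]
1.57 [-0.05   0.051 -0.061] [ 458.2 -214.1  130.9]
1.57 [ 0.121  0.485 -0.   ] [ 458.2 -214.1  110.9]
1.3 [ 0.07   0.334 -0.   ] [ 458.7 -214.    97.3]
1.05 [-0.015  0.2    0.   ] [ 461.1 -213.5   89.7]
0.8 [-0.064  0.19   0.   ] [ 465.4 -212.7   82.9]
0.6 [-0.084  0.137  0.   ] [ 469.8 -211.9   78.4]
0.4 [-0.109  0.117 -0.   ] [ 475.1 -210.9   74.9]
0.3 [-0.063  0.05   0.   ] [ 478.  -210.3   73.6]
0.2 [-0.067  0.043 -0.   ] [ 481.  -209.8   72.6]
0.1 [-0.071  0.036  0.   ] [ 484.  -209.2   71.8]
0 [-0.075  0.029  0.   ] [ 487.2 -208.6   71.4]
```

Request:
apply_moves --pt "0.0 0.18 -0.06 0 -0.05 0" --pt "0.04 0.18 0 0 0 0" --pt "0.04 0.18 0 0 0 0" --pt "0.03 0.17 0 0 0 0" --pt "0.03 0.17 0 0 0 0" --pt "-0.015 0.2 0 0 0 0" --pt "-0.06 0.19 0 0 0 0" --pt "0 0 0 0 0 0"

```text
clock: 16.2
eef_pos: [466.7, -211.7, 82.4]
tool_rot: [-1.571, 0.244, -2.952]
force: [0.3, 1.0, 0.3]
width: 42.6
```

```bash
python3 leg.py 14; python3 - <<'E'
from h import *
im=[get_image(n) for n in("scene","side")]
z=lambda i,x,y,w,h:cv2.resize(i[y:y+h,x:x+w,::-1],(400,400),interpolation=cv2.INTER_CUBIC)
cv2.imwrite("pics/c6.png",np.hstack([z(im[0],340,140,80,80),z(im[1],250,260,100,100)]))
E
```

```text
16.2 42.62214845414493 [ 0.408  0.637  0.095  2.205 -1.099  0.233  0.165] turn units [0.01  0.018 0.002]
TCP stand 33.1 -0.8 -26.57334714928463 [0.3 1.  0.3]
1.57 [-0.078 -1.229  0.02 ] [ 458.2 -214.1  130.9]
1.57 [ 0.121  0.485 -0.   ] [ 458.2 -214.1  110.9]
1.3 [ 0.07   0.334 -0.   ] [ 458.7 -214.    97.3]
1.05 [-0.015  0.2    0.   ] [ 461.1 -213.5   89.7]
0.8 [-0.064  0.19   0.   ] [ 465.4 -212.7   82.9]
0.6 [-0.084  0.137  0.   ] [ 469.8 -211.9   78.4]
0.4 [-0.109  0.117 -0.   ] [ 475.1 -210.9   74.9]
0.3 [-0.063  0.05   0.   ] [ 478.  -210.3   73.6]
0.2 [-0.067  0.043 -0.   ] [ 481.  -209.8   72.6]
0.1 [-0.071  0.036  0.   ] [ 484.  -209.2   71.8]
0 [-0.075  0.029  0.   ] [ 487.2 -208.6   71.4]
```

View pics/c6.png

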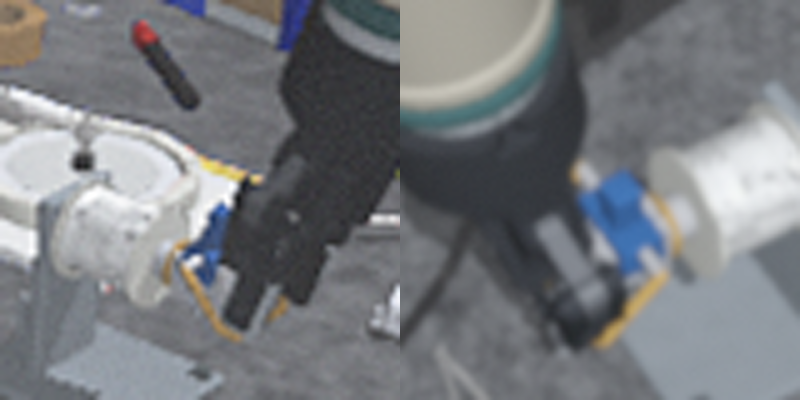

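The ring is swinging down, at roughly 0.75 rad, with the fingers on its legs either side of the axle. Joints 5 and 6 are at their ends again, so I'll ease the tilt to 8°.

Request:
apply_moves --pt "0 0 0 0.01 0.02 -0.38" --pt "0 0 0 0 0 -0.38" --pt "0 0 0 0 0 0"

```text
clock: 16.68
eef_pos: [467.9, -211.6, 83.3]
tool_rot: [-1.568, 0.139, -2.952]
force: [0.7, 0.2, 1.1]
width: 42.7
```

```bash
python3 leg.py 8|sed -n '1,3p;7,20p'
```

```text
16.675 42.72630105075393 [ 0.171  0.674  0.376  2.135 -0.916  0.398 -0.067] turn units [-0.017  0.019  0.002]
TCP stand 31.9 -0.7 -25.7275334017598 [0.7 0.2 1.1]
1.57 [ 0.093 -1.243  0.017] [ 457.7 -214.2  132. ]
0.8 [-0.083  0.182 -0.   ] [ 464.8 -212.8   84. ]
0.6 [-0.097  0.127  0.   ] [ 469.3 -212.    79.5]
0.4 [-0.121  0.105 -0.   ] [ 474.6 -211.    76. ]
0.3 [-0.068  0.043  0.   ] [ 477.5 -210.4   74.7]
0.2 [-0.072  0.036 -0.   ] [ 480.5 -209.9   73.6]
0.1 [-0.075  0.029  0.   ] [ 483.5 -209.3   72.9]
0 [-0.077  0.021  0.   ] [ 486.7 -208.7   72.5]
```

Request:
apply_moves --pt "-0.02 0.1 0 0 0 0" --pt "-0.06 0.055 0 0 0 0" --pt "-0.06 0.05 0 0 0 0" --pt "-0.035 0.022 0 0 0 0" --pt "-0.035 0.022 0 0 0 0" --pt "0 0 0 0 0 0"

```text
clock: 17.42
eef_pos: [476.1, -210.2, 74.2]
tool_rot: [-1.57, 0.138, -2.955]
force: [0.9, 0.7, 0.8]
width: 42.7
```

Request:
apply_moves --pt "-0.036 0.018 0 0 0 0" --pt "-0.036 0.018 0 0 0 0" --pt "0 0 0 0 0 0"

```text
clock: 17.8
eef_pos: [478.7, -209.5, 73.1]
tool_rot: [-1.57, 0.138, -2.955]
force: [-2.5, -0.9, 1.0]
width: 42.7
```

Request:
apply_moves --pt "-0.036 0.015 0 0 0 0" --pt "-0.036 0.01 0 0 0 0" --pt "0 0 0 0 0 0"

```text
clock: 18.18
eef_pos: [481.6, -208.6, 72.4]
tool_rot: [-1.571, 0.138, -2.955]
force: [-3.2, -0.9, -1.2]
width: 42.4
```

Request:
apply_moves --pt "-0.036 0.01 0 0 0 0" --pt "-0.036 0.01 0 0 0 0" --pt "0 0 0 0 0 0"

```text
clock: 18.55
eef_pos: [486.0, -208.1, 72.5]
tool_rot: [-1.57, 0.14, -2.954]
force: [-1.3, 0.1, -1.1]
width: 42.8
```

Request:
apply_moves --pt "-0.03 0 0 0 0 0" --pt "-0.03 0 0 0 0 0" --pt "0 0 0 0 0 0"

```text
clock: 18.92
eef_pos: [487.5, -207.7, 72.6]
tool_rot: [-1.57, 0.139, -2.955]
force: [-0.8, 0.4, -0.8]
width: 42.7
```

Request:
apply_moves --pt "-0.03 0 0 0 0 0" --pt "-0.03 0 0 0 0 0" --pt "0 0 0 0 0 0"

```text
clock: 19.3
eef_pos: [489.9, -207.5, 73.0]
tool_rot: [-1.57, 0.139, -2.955]
force: [-0.8, 0.8, -1.2]
width: 42.5
```

```bash
python3 - <<'E'
from h import *
im=[get_image(n) for n in("scene","side","wrist")]
z=lambda i,x,y,w,h:cv2.resize(i[y:y+h,x:x+w,::-1],(400,300),interpolation=cv2.INTER_CUBIC)
cv2.imwrite("pics/c7.png",np.vstack([np.hstack([z(im[0],340,160,80,60),z(im[1],260,275,100,75)]),np.hstack([z(im[2],0,0,560,420),z(im[2],180,180,200,150)])]))
E
```

```text
(no output)
```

View pics/c7.png

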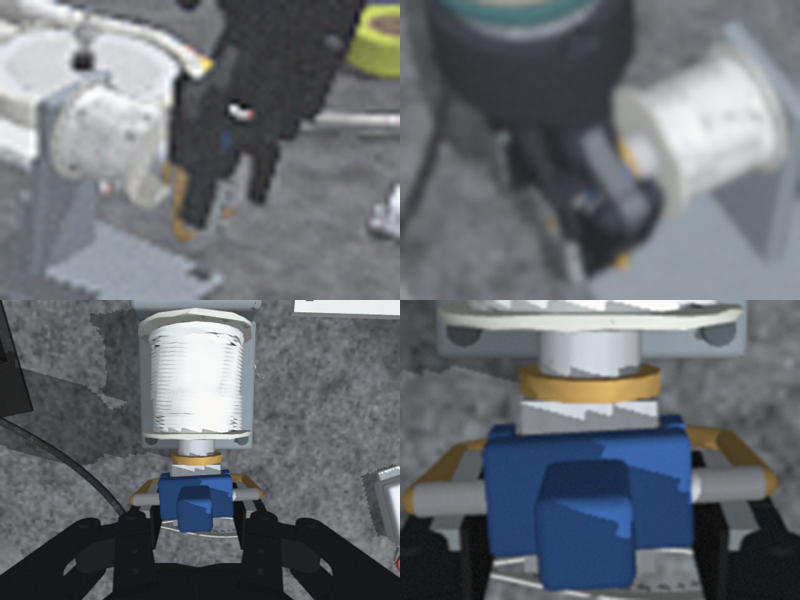

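The ring hangs down beside the shank with the fingers just touching it. I'll back straight out, lift, and check from clear.

Request:
apply_moves --pt "0.1 0 0 0 0 0" --pt "0.3 0 0 0 0 0" --pt "0.6 0 0 0 0 0" --pt "0.8 0 0 0 0 0" --pt "0 -0.8 0 0 0 0" --pt "0.6 -0.9 0 0 0 0" --pt "0.6 -0.9 0 0 0 0" --pt "0 -0.5 0 0 0 0" --pt "0 0 0 0 0 0" --pt "0 0 0 0 0 0"

```text
clock: 20.7
eef_pos: [356.0, -232.3, 178.9]
tool_rot: [-1.571, 0.139, -2.955]
force: [0.5, 0.3, -0.4]
width: 42.9
```

```bash
python3 - <<'E'
from h import *
im=[get_image(n) for n in("scene","side","wrist")]
s=read_state(); print(s["eef_pos"],s["force"],s["clock"])
z=lambda i,x,y,w,h:cv2.resize(i[y:y+h,x:x+w,::-1],(400,300),interpolation=cv2.INTER_CUBIC)
cv2.imwrite("pics/c8.png",np.vstack([np.hstack([z(im[0],340,160,80,60),z(im[1],260,275,100,75)]),np.hstack([z(im[2],0,0,560,420),z(im[1],0,0,560,420)])]))
E
```

```text
[ 355.84202179 -232.31316375  178.48982591] [-0.16957803  0.33718195  0.44814761] 20.85
```

View pics/c8.png

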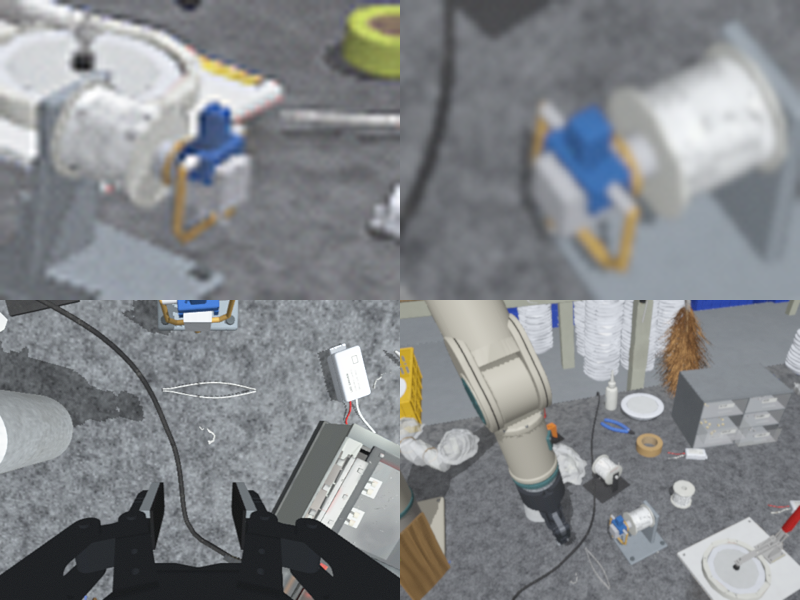

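The ring hangs under the axle with the pin seated, and the bystanders have not moved. As a number check, I'll compare the ring's lower corners in both views with what each angle predicts.

```bash
python3 - <<'E'
from h import *
yaw=np.radians(-169.3); X=np.array([np.cos(yaw),np.sin(yaw),0]);Z=np.array([0,0,1.]);Y=np.cross(Z,X);H=np.array([499.4,-206.3,109])
def pr(n,p):
    c=calibration(n);q=np.linalg.inv(np.array(c["world_from_camera"]))@np.r_[p,1];return np.array([c["cx"]+c["fx"]*q[0]/q[2],c["cy"]+c["fy"]*q[1]/q[2]])
S=lambda p:(p-[340,160])*5; V=lambda p:(p-[260,275])*4+[400,0]
for t in (0,.2,.45):
    f=lambda y,r:H+y*Y+r*(np.sin(t)*X-np.cos(t)*Z)
    print(t,"scene crop: hinge,leg end,bar mid",[S(pr("scene",f(y,r))).round(0) for y,r in((-30,0),(-30,36),(-22,44),(0,44))],"side",[V(pr("side",f(y,r))).round(0) for y,r in((30,0),(30,36),(22,44),(0,44))])
im=cv2.cvtColor(cv2.imread("pics/c8.png"),cv2.COLOR_BGR2HSV)
m=cv2.inRange(im,(10,110,80),(28,255,255)); n,l,st,ce=cv2.connectedComponentsWithStats(m[:300])
print([(st[i].tolist(),ce[i].round(0).tolist()) for i in range(1,n) if st[i][4]>150])
E
```

```text
0 scene crop: hinge,leg end,bar mid [array([183., 164.]), array([176., 225.]), array([183., 233.]), array([207., 218.])] side [array([623., 217.]), array([617., 269.]), array([605., 265.]), array([577., 225.])]
0.2 scene crop: hinge,leg end,bar mid [array([183., 164.]), array([187., 229.]), array([197., 237.]), array([221., 223.])] side [array([623., 217.]), array([602., 275.]), array([587., 273.]), array([559., 233.])]
0.45 scene crop: hinge,leg end,bar mid [array([183., 164.]), array([202., 230.]), array([215., 239.]), array([239., 224.])] side [array([623., 217.]), array([584., 280.]), array([566., 279.]), array([538., 238.])]
[([203, 59, 54, 24, 342], [228.0, 72.0]), ([587, 238, 25, 26, 175], [598.0, 251.0])]
```

```bash
python3 -c "
from cell import *
print(finish_job(), read_state()['clock'])"
```

```text
the job is handed in; nothing more can be done
the job is handed in; nothing more can be done
```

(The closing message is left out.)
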